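Lock the turret hook and hang the rinse basket to drain

ROBOT

A 6-joint arm with a two-finger parallel gripper is mounted at the origin on the work surface. World frame = base frame: x ahead of the robot, y to its left, z up, the work surface at z = 0. Lengths are in mm, angles in rad, forces in N, time in s.
With the tool pointing down it reaches from about 275 to 750 mm from the base axis. Payload 10.2 kg.
Tool frame: the origin (TCP) lies midway between the tips of the shut fingers; the grasp point (between the pads) lies 19 mm behind it; z points along the fingers, y is the line along which they close (so a half turn about z gives the same grasp; the last joint's range is limited). The gripper opens to 85 mm and grips with 20 to 120 N. Pads are 22 mm wide; open, the fingers measure 114 mm over their backs; the gripper's body (76 mm by 85 mm) begins 54 mm behind the grasp point. The pads swing forward as they close: fully open they stand 13 mm farther back than shut.
Start: joints at [1.031, 0.313, 1.498, -0, 1.331, -0.223], TCP at [163.565, 498.876, 231.294] pointing down, gripper open.
Joint ranges: [-2.94, 2.94], [-0.97, 2.17], [0.19, 2.56], [-1.23, 4.37], [0.02, 3.11], [-2.88, 2.88]. Speed limits (rad/s): [2.39, 2.39, 3.01, 3.14, 3.14, 3.14].

INTERFACE

Orientations are given as a unit quaternion [w, x, y, z].
In Python, from rig import ctrl gives the robot as it stands.
- The arm moves only by the tool send_rows, never from a script. Its argument "targets" is a list of rows, each an object with "offset": the shift along the world's x, y, z in cm, a list of three; "spin": the turn about the world's z in rad. A call has 1 to 8 rows; each row is the pose to reach, as a shift and turn from the pose commanded when the call began; what a row does not reach only later rows make up. A row lasts 1/12 s, in which the tool goes at most 41.7 mm and 7.16 degrees, less where a joint would pass 70% of its speed; a pose out of reach is approached as far as the arm can. A call with a gripper value outside its range is refused whole. "grip" is the opening, from 0 (shut) to 1 (fully open), set as the call begins (left out, the last holds). The fingers move at their own pace and stop on an object; "squeeze" is the grip in N (left out, the last holds). Time passes only in rows, so rows that repeat a pose let the fingers close. It gives the time, the measured TCP pose, the force, the opening and the grip force at its end, in the units of the state.
- ctrl.sense(): the state, without advancing time (a new reading comes with each control period).
- ctrl.capture(name): name is "scene" or "top" or "wrist"; returns (picture, depth): 420x560x3 uint8, red, green, blue; 420x560 float32, mm along the optical axis (not along the pixel's ray), 0 where there is no reading.
- ctrl.calibration(name): a dict with "fx", "fy", "cx", "cy" (pixels), "view" (4x4, takes a point from world to camera coordinates); the wrist camera has in their place "mount" (4x4, takes a point from camera to tool coordinates, whose origin is the TCP and whose axes are the flange's). Camera axes: x right, y down, z forward; pixel columns grow to the right and rows downward; lengths in mm; the calibration is good to about 2 mm. A picture is of the moment at which its call begins: read the wrist's pose just before it. calibration takes no time and is no camera call.
- ctrl.finish_job(): hands the job in; it is judged then, once.
Trained networks look in the newest picture that a camera, given by its name, has taken for a name from the list of things; names that differ only in an ending like _2 or _b are one class to them, and where a whole thing is asked for, a point or a joint stands for the part that bears it (a point fixed in the world has none). Each returns a list of dicts, best first, with "conf" (0 to 1); they miss things now and then, are a little off and sometimes report something else, mostly with a low value. They report only what shows in the picture. A call takes as long as a camera call.
- ctrl.search_frame(camera, query): "box" ([left, top, right, bottom] in pixels, round what is visible of it).
- ctrl.place_of(camera, query): "uv" ([column, row] in pixels: a listed point, or the origin of a listed thing).
The state is a dict: "time_s": time; "joints": joint angles; "dq": joint speeds; "tau": joint torques, N m; "eef_pos": TCP position; "ee_rot": TCP orientation; "force": force on the tool from outside, world axes, zero at the start; "wrist_torque": the same for the moment, N m; "grip_width": opening from 0.0 (shut) to 1.0 (fully open); "grip_force": force on a finger pad.
Only numpy, scipy, OpenCV 4.12 (cv2) and the standard library are available. Lean on these libraries where they do the work, as an engineer would, in place of code of your own. Each camera call takes 0.05 s, during which the arm holds its last target. There are 200 camera calls.

TASK

Hang the little steel basket up to drain: swing the hook of the turret stand out over the stand's drip dish, then lock it by screwing the round knob on top of the post clockwise fully home, and only then hang the basket on the hook by its wire frame. Start the knob gently: if it binds early its threads are crossed, so stop before it drags the brass bush below it far round, back the knob off anticlockwise to its end stop and start again, but do not back off a knob that starts freely. Keep the basket upright and leave everything else standing where it is.

Things in the scene. Friction and masses are not known exactly. Their poses are not given: they have to be found in the camera images.
- stand: Turret stand, fixed: grey base plate 190 x 90 x 8 mm (local x -60 to +130 mm), steel post 16 mm thick. Origin: post axis at the bench; local +x points to the white drip dish (88 mm across, centre 76 mm from the post, rim 24 mm high). On the post's axis: aluminium hook turret (26 mm across, height 130-150 mm), brass bush (23 mm across, 150-162 mm), black knob on top.
- hook (a joint): Angle of the swivel hook about the post, rad, growing anticlockwise seen from above. 0 = hook straight over the dish (local +x of the stand); range -2.9 to 0.6. It starts 0.9 to 2.2 rad clockwise of the dish (negative) and stays where it is left (friction 0.12 N m). Within 0.2 rad of 0 counts.
- hook_bar (a point): A point on the straight part of the steel hook bar (round, 8 mm thick, radial and level, 140 mm above the bench), 55 mm from the post's axis; its local x points outward along the bar. The straight part runs from 13 to 66 mm from the axis.
- hook_seat (a point): Where the basket's frame comes to rest: the top of the bar in the dip of the hook, 77 mm from the post's axis and 138 mm above the bench; local x points outward along the hook. Beyond it the bar rises to a tip 94 mm from the axis whose top is 158 mm above the bench.
- knob (a joint): Turn of the locking knob, rad, clockwise seen from above = screwing in, 1 mm down per rad, friction 0.03 N m. Stops: -0.9 (backed right off, captive) and 2.1 (fully home; above 1.9 counts). Starts at 0 to 0.3. Crossed threads (about half of the cases, unseen) bind at 0.45 to 0.6, never later; backing off to -0.9 cures them for good. Do not back off below -0.35 a knob that has not bound.
- knob_grip (a point): Centre of the round black knob (40 mm diameter, 18 mm tall, vertical axis), about 172 mm above the bench, less 1 mm per rad turned; local x turns with the knob along its white mark.
- bush (a joint): Turn of the brass bush under the knob, rad, clockwise. 0 at the start and while the knob runs freely. A crossed knob drags it: it resists with 0.13 N m plus 0.6 N m per rad and then stays a little turned (above 0.005 shows that the knob has bound); beyond 0.4 rad (0.37 N m) the thread is ruined.
- basket: Steel rinse basket, loose, 0.11-0.22 kg: round cup 56 mm across, 42 mm tall, with an upright frame of 6 mm wire in its local y-z plane (legs at y = +-29 mm, roof-shaped crown) and a grip stem on top. Origin: centre of underside, z up; local x is square to the frame's opening, which is 52 mm wide, from the cup rim (42 mm) up to 103 mm at mid-span, 91 mm at the legs. 156 mm tall in all.
- basket_stem (a point): Upper part of the basket's round grip stem (16 mm diameter, from 106 to 156 mm above the basket's underside), 143 mm above the underside.
- basket_eye (a point): Underside of the middle of the frame's crown, 103 mm above the basket's underside: the point that comes to rest on the hook seat, with the basket's local x along the hook (either way round).
- wash_bottle: White bottle, 54 mm across, 170 mm tall, loose bystander. Origin: centre of underside.
- jar: Amber jar with black cap, 60 mm across, 85 mm tall, loose bystander. Origin: centre of underside.
- weight: Steel weight with a small head, 48 mm across, 86 mm tall, loose bystander. Origin: centre of underside.
- cylinder: Clear measuring cylinder, 32 mm across on a 60 mm foot, 158 mm tall, loose bystander. Origin: centre of underside.
- cup: Steel cup, 64 mm across, 70 mm tall, loose bystander. Origin: centre of underside.
- beaker: Glass beaker, 60 mm across, 85 mm tall, loose bystander beside the stand. Origin: centre of underside.
- vial: White sample bottle, 44 mm across, 110 mm tall, loose bystander beside the stand. Origin: centre of underside.

How it is judged (in metres and radians):
On the way, in this order (a step that is already met when the one before it is completed fails the run):
1. The hook is swung out over the drip dish while the knob is still loose (value of joint hook between -0.2 and 0.2 rad and value of joint knob below 1 rad), for 0.2 s.
2. The knob is screwed fully home with the hook over the dish, before the basket is on the hook (value of joint hook between -0.2 and 0.2 rad and value of joint knob above 1.9 rad and distance between basket_eye and hook_seat above 0.05 m), for 0.1 s.
At the end, for the whole second after the job is handed in: The hook points over the dish (within 0.2 rad), the knob is fully home (within 0.2 rad of its stop), and the basket hangs upright (within 0.25 rad) and at rest from the dip of the hook by the middle of its frame (within 14 mm), clear of the dish (value of joint hook between -0.2 and 0.2 rad and value of joint knob above 1.9 rad and value of joint bush below 0.4 rad and distance between basket_eye and hook_seat below 0.014 m and angle between basket's own z axis and vertical below 0.25 rad and height (world z) of basket above 0.026 m and contact force between basket and stand above 0.5 N and linear speed of basket below 0.03 m/s); the robot touches nothing.
It fails at once if The crossed knob is forced: the brass bush is dragged round by more than 0.4 rad (value of joint bush above 0.4 rad).
It fails at once if The knob is backed off below -0.35 rad although it has not bound (value of joint knob below -0.35 rad and value of joint bush below 0.005 rad).
It fails at once if The basket is tipped over (more than 0.7 rad) (angle between basket's own z axis and vertical above 0.7 rad).
It fails at once if A bystander is tipped or shifted by more than 40 mm (angle between any of wash_bottle, jar, weight, cylinder, cup, beaker, vial's own z axis and vertical above 0.5 rad or distance of any of wash_bottle, jar, weight, cylinder, cup, beaker, vial from where it was at the start of the episode above 0.04 m).
It also fails if it takes over 72 s, if anything falls off the work surface, if the arm or the gripper's body presses on something with over 40 N, if the wrist force passes 120 N, or if a joint passes its speed limit or range.

## Working session

There is one attempt and no reset: what is moved stays moved. The work goes in short steps, Python scripts to look and compute and a tool call to move; the robot and the scene stay as the last step left them, time stands still between calls to the robot, and variables do not carry over. Pictures are saved under pics/ and viewed, at most 10 in all, crops included, and the job is handed in when it is done.

Besides the shell and the picture viewer there is one more tool, called as name(argument=value, ...) on one line, values as JSON. send_rows: Moves the arm, as the interface text tells. Its arguments: {"type":"object","properties":{"targets":{"type":"array"},"grip":{"type":"number"},"squeeze":{"type":"number"}},"required":["targets"]}

```bash
ls; mkdir -p pics
cat > h.py <<'E'
from rig import ctrl
import numpy as np, cv2
from scipy.spatial.transform import Rotation as R
def snap(cam,fn=None):
    s=ctrl.sense(); im,d=ctrl.capture(cam); c=ctrl.calibration(cam)
    if cam=='wrist':
        q=s['ee_rot']; T=np.eye(4); T[:3,:3]=R.from_quat([q[1],q[2],q[3],q[0]]).as_matrix(); T[:3,3]=s['eef_pos']; M=T@np.array(c['mount'])
    else: M=np.linalg.inv(np.array(c['view']))
    if fn: cv2.imwrite('pics/'+fn,im[:,:,::-1])
    return im,d,c,M
def ray(c,M,uv):
    v=M[:3,:3]@np.array([(uv[0]-c['cx'])/c['fx'],(uv[1]-c['cy'])/c['fy'],1]); return M[:3,3],v
def atz(c,M,uv,z):
    o,v=ray(c,M,uv); return o+v*(z-o[2])/v[2]
def cloud(d,c,M):
    h,w=d.shape; u,v=np.meshgrid(np.arange(w),np.arange(h))
    P=np.stack([(u-c['cx'])/c['fx']*d,(v-c['cy'])/c['fy']*d,d],-1)
    return P@M[:3,:3].T+M[:3,3]
E
python3 - <<'E'
from h import *
print(ctrl.sense())
hz=dict(hook_bar=140,hook_seat=138,knob_grip=172,basket_stem=143,basket_eye=103,stand=0,basket=0,wash_bottle=0,jar=0,weight=0,cylinder=0,cup=0,beaker=0,vial=0)
for cam in('top','scene'):
    im,d,c,M=snap(cam,cam+'0.png'); print(cam,M[:3,3].round(),M[:3,2].round(2))
    for n,z in hz.items():
        for r in ctrl.place_of(cam,n)[:2]: print(n,np.round(r['uv'],1),round(r['conf'],2),atz(c,M,r['uv'],z).round(1))
E
```

```text
pics
{'time_s': 0.0, 'joints': array([ 1.03058562e+00,  3.13467379e-01,  1.49841866e+00, -3.32711521e-05,
        1.33098833e+00, -2.23412019e-01]), 'dq': array([-1.89373765e-03,  4.96715325e-04,  3.90954236e-04,  6.39902173e-05,
       -5.57313585e-04, -7.80736233e-04]), 'tau': array([-7.57495727e-04, -4.12273800e+01, -2.59734195e+01, -3.51078988e-04,
        4.26922154e-03, -2.21862507e-06]), 'eef_pos': array([163.44580231, 498.64785749, 230.73311454]), 'ee_rot': array([-2.23790894e-04,  1.57733847e-01,  9.87481454e-01, -6.00729395e-04]), 'force': array([0.64395438, 0.69385206, 1.0864996 ]), 'wrist_torque': array([-0.02039031, -0.0008112 , -0.03321224]), 'grip_force': 0.0, 'grip_width': 0.9969618871171864}
top [ 301.  -54. 1368.] [ 0.18 -0.   -0.98]
hook_bar [238.9 186.2] 0.42 [567.7  43.2 140. ]
hook_seat [249.2 183.1] 0.46 [576.2  19.3 138. ]
knob_grip [221.9 198.9] 0.54 [530.2  78.6 172. ]
basket_stem [324.2 233.7] 0.72 [ 458.3 -158.5  143. ]
basket_eye [219.1 197.5] 0.73 [546.8  93.2 103. ]
basket_eye [325.  233.8] 0.57 [ 463.3 -163.8  103. ]
stand [225.2 209.2] 0.62 [536.1  88
[... 617 characters left out ...]
.5 -162.1  143. ]
basket_stem [156.4 226. ] 0.73 [ 643.9 -320.7  143. ]
basket_eye [154.6 224.4] 0.66 [ 620.3 -343.4  103. ]
basket_eye [251.6 183.3] 0.61 [ 459.2 -162.3  103. ]
stand [344.5 250.6] 0.81 [527.7  82.    0. ]
basket [258.2 208.3] 0.64 [ 460.3 -151.3    0. ]
basket [166.4 191.6] 0.36 [ 466.8 -395.6    0. ]
wash_bottle [213. 200.] 0.95 [ 463.2 -270.2    0. ]
jar [168.6 189.1] 0.93 [ 458.1 -392.9    0. ]
weight [195.4 234.6] 0.62 [ 570.6 -280.1    0. ]
cylinder [242.7 247.1] 0.98 [ 576.5 -157.6    0. ]
cup [154.7 224.1] 0.95 [ 566.1 -388.5    0. ]
beaker [387.  229.2] 0.96 [444.4 172.3   0. ]
beaker [356.3 211.5] 0.41 [411.3  90.5   0. ]
vial [323.9 218.1] 0.63 [449.6  15.6   0. ]
```

```bash
python3 -c "
import cv2,numpy as np
a=cv2.imread('pics/top0.png')[150:290,140:440];b=cv2.imread('pics/scene0.png')[140:290,130:430]
cv2.imwrite('pics/a.png',np.vstack([cv2.resize(a,(600,280),interpolation=2),cv2.resize(b,(600,300),interpolation=2)]))"
```

```text
(no output)
```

View pics/a.png

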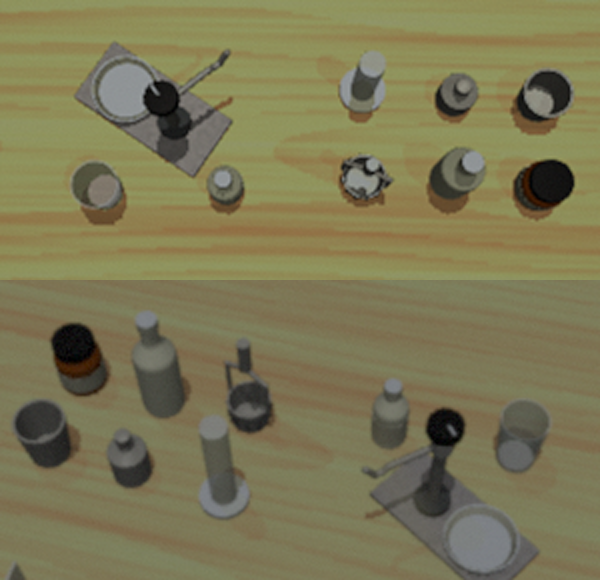

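The top view shows the dish up-left of the post, at about (203,195) full-frame. The hook points up-right, with the beaker and vial below the stand. Next I'll take a closer wrist view.

Run:
```python
from h import *
s=ctrl.sense(); c=ctrl.calibration('wrist'); print(np.round(c['mount'],2),c['fx'],c['cy'])
for cam in('top','scene'):
    im,d,c,M=snap(cam); P=cloud(d,c,M)
    x,y,z=P[...,0],P[...,1],P[...,2]
    near=(abs(x-560)<140)&(abs(y-100)<140)
    hsv=cv2.cvtColor(im,cv2.COLOR_RGB2HSV)
    m=near&(z>8)&(z<32)&(hsv[...,1]<60)&(hsv[...,2]>110)
    n,l,st,ce=cv2.connectedComponentsWithStats(m.astype(np.uint8)); i=1+np.argmax(st[1:,4]); q=P[l==i]
    print('dish',st[i],((q.min(0)+q.max(0))/2).round(1),q.mean(0).round(1),np.ptp(q,axis=0).round())
    m=near&(z>158)&(z<185)&(abs(x-530)<40)&(abs(y-80)<40)
    print('knob',m.sum(),np.median(P[m],0).round(1),((P[m].min(0)+P[m].max(0))/2).round(1))
    m=near&(z>132)&(z<165)&(np.hypot(x-530,y-82)>25)&(np.hypot(x-530,y-82)<110)
    q=P[m]; print('hook',len(q),q.mean(0).round(1)); print(q[np.argsort(np.hypot(q[:,0]-530,q[:,1]-82))][::6].round())
    print('stand0',[ (r['uv'],r['conf']) for r in ctrl.search_frame(cam,'stand')][:1])
```

```text
[[  -0.     -0.95   -0.33   84.8 ]
 [   1.     -0.      0.     -0.17]
 [  -0.     -0.33    0.95 -142.77]
 [   0.      0.      0.      1.  ]] 358.54199294624414 215.27763235205953
dish [181 173  36  38 611] [578.9 158.2  18.7] [574.  153.9  12.9] [101.  92.  21.]
knob 255 [527.8  82.3 180.6] [528.2  82.5 174.7]
hook 106 [568.4  34.5 143.8]
[[543.  61. 142.]
 [547.  58. 147.]
 [548.  54. 144.]
 [554.  54. 147.]
 [553.  47. 143.]
 [561.  47. 141.]
 [560.  43. 143.]
 [565.  40. 145.]
 [566.  36. 139.]
 [573.  36. 142.]
 [570.  29. 134.]
 [574.  27. 139.]
 [575.  22. 134.]
 [579.  20. 139.]
 [585.  20. 145.]
 [583.  14. 152.]
 [587.  12. 157.]
 [589.  10. 157.]]Traceback (most recent call last):
  File "<stdin>", line 15, in <module>
KeyError: 'uv'
```

send_rows(targets=[{"offset": [9, -10.4, 5], "spin": -0.1}, {"offset": [36.5, -41.7, 5], "spin": -0.56}, {"offset": [36.5, -41.7, 5], "spin": -0.56}, {"offset": [36.5, -41.7, 5], "spin": -0.56}, {"offset": [36.5, -41.7, 5], "spin": -0.56}, {"offset": [36.5, -41.7, 5], "spin": -0.56}, {"offset": [36.5, -41.7, 5], "spin": -0.56}, {"offset": [36.5, -41.7, 5], "spin": -0.56}])

```text
time_s: 2.27
eef_pos: [381.9, 248.6, 266.1]
ee_rot: [0.0, 0.424, 0.905, 0.0]
force: [-0.1, 0.8, -0.5]
grip_width: 1.002
grip_force: 0.0
```

send_rows(targets=[{"offset": [14.6, -16.6, 0], "spin": 0}, {"offset": [14.6, -16.6, 0], "spin": 0}, {"offset": [14.6, -16.6, 0], "spin": 0}, {"offset": [14.6, -16.6, 0], "spin": 0}, {"offset": [14.6, -16.6, 0], "spin": 0}, {"offset": [14.6, -16.6, 0], "spin": 0}, {"offset": [14.6, -16.6, 0], "spin": 0}, {"offset": [14.6, -16.6, 0], "spin": 0}])

```text
time_s: 2.93
eef_pos: [526.7, 84.4, 265.4]
ee_rot: [-0.0, 0.425, 0.905, -0.0]
force: [-1.1, 0.1, 0.1]
grip_width: 0.996
grip_force: 0.0
```

```bash
cat > st.py <<'E'
from h import *
import sys
def look(fn):
    im,d,c,M=snap('wrist',fn); P=cloud(d,c,M); s=ctrl.sense()
    q=s['ee_rot']; X=R.from_quat([q[1],q[2],q[3],q[0]]).as_matrix()[:,0]
    print('tcp',s['eef_pos'].round(1),'yawx',np.arctan2(X[1],X[0]).round(3),'q6',s['joints'][5].round(2),'t',s['time_s'])
    x,y,z=P[...,0],P[...,1],P[...,2]; hsv=cv2.cvtColor(im,cv2.COLOR_RGB2HSV)
    m=(z>173)&(z<190)&(np.hypot(x-528,y-82)<45)
    k=None
    if m.sum()>50:
        k=np.array(cv2.minEnclosingCircle(P[m][:,:2].astype(np.float32))[0]); print('knob',m.sum(),P[m].mean(0).round(1),k.round(1))
        k=P[m][:,:2].mean(0)
    k=np.array([528,82.]) if k is None else k
    r=np.hypot(x-k[0],y-k[1])
    m=(z>130)&(z<165)&(r>26)&(r<66); b=P[m]
    if len(b): a=np.arctan2(b[:,1]-k[1],b[:,0]-k[0]); print('bar',len(b),'ang',np.median(a).round(3),'zmax',np.percentile(b[:,2],95).round(1))
    for n,zz in (('hook_bar',140),('hook_seat',138),('knob_grip',172),('stand',0)):
        for e in ctrl.place_of('wrist',n)[:1]: print(n,np.round(e['uv']),round(e['conf'],2),atz(c,M,e['uv'],zz).round(1))
    m=(z>6)&(z<32)&(hsv[...,1]<60)&(hsv[...,2]>110)&(r<140)
    n,l,stt,ce=cv2.connectedComponentsWithStats(m.astype(np.uint8))
    if n>1:
        i=1+np.argmax(stt[1:,4]); q=P[l==i]; e=cv2.minEnclosingCircle(q[q[:,2]>17][:,:2].astype(np.float32)); print('dish',stt[i],np.round(e[0],1),round(e[1],1))
        v=np.array(e[0])-k; print('dish ang',np.arctan2(v[1],v[0]).round(3),np.hypot(*v).round(1))
    return im,d,c,M,P
if __name__=='__main__': look(sys.argv[1])
E
python3 st.py w1.png
```

```text
tcp [526.4  85.2 265.7] yawx 2.265 q6 -0.75 t 2.9833
knob 2669 [529.5  84.2 181.2] [530.9  82.7]
bar 288 ang -0.874 zmax 145.1
hook_bar [286. 271.] 0.62 [565.8  43.3 140. ]
hook_seat [288. 293.] 0.87 [580.6  27.2 138. ]
knob_grip [281. 225.] 0.68 [528.7  81.1 172. ]
stand [285. 173.] 0.76 [532.1  83.6   0. ]
dish [ 282  100  122  107 6910] [568.6 136.2] 54.5
dish ang 0.926 65.1
```

View pics/w1.png

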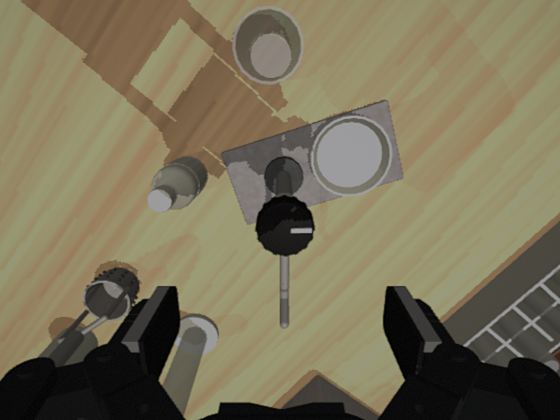

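The wrist view shows the knob at (285,225), the bar running down to (285,325), the dish centred at about (351,155), and plate corners at (222,152), (388,100), (402,180).

Run:
```python
from h import *
im,d,c,M=snap('wrist')
p=[atz(c,M,u,8)[:2] for u in((222,152),(388,100),(402,180),(247,223))]
for a,b in((0,1),(2,1)): v=p[b]-p[a]; print(np.arctan2(v[1],v[0]).round(3),np.hypot(*v).round(1))
print(np.round(p,1)); dd=atz(c,M,(351,155),24); print(dd); k=atz(c,M,(285,226),181); print('knob',k)
# axis from plate: 130 mm inward from +x edge mid
m=(p[1]+p[2])/2; u=(p[1]-p[0])/np.linalg.norm(p[1]-p[0]); print('post',m-u*130, 'dish',m-u*54)
```

```text
0.993 188.0
2.54 90.5
[[461.9  59.5]
 [564.5 217. ]
 [639.1 165.8]
 [535.3  11. ]]
[570.4841673  149.22325162  24.        ]
knob [528.88213572  85.69540906 181.        ]
post [530.84499367  82.496188  ] dish [572.33933859 146.16893994]
```

send_rows(targets=[{"offset": [3.7, -4.2, 0], "spin": 0}, {"offset": [3.7, -4.2, -2], "spin": 0}, {"offset": [3.7, -4.2, -6], "spin": 0}, {"offset": [3.7, -4.2, -10], "spin": 0}, {"offset": [3.7, -4.2, -13], "spin": 0}, {"offset": [3.7, -4.2, -14], "spin": 0}, {"offset": [3.7, -4.2, -14], "spin": 0}, {"offset": [3.7, -4.2, -14], "spin": 0}])

```text
time_s: 3.9
eef_pos: [564.6, 42.6, 127.3]
ee_rot: [0.001, 0.424, 0.906, 0.0]
force: [0.0, -0.3, 0.1]
grip_width: 0.999
grip_force: 0.0
```

send_rows(targets=[{"offset": [0, 0, 0], "spin": 0}, {"offset": [0, 0, 0], "spin": 0}, {"offset": [0, 0, 0], "spin": 0}, {"offset": [0, 0, 0], "spin": 0}, {"offset": [0, 0, 0], "spin": 0}, {"offset": [0, 0, 0], "spin": 0}, {"offset": [0, 0, 0], "spin": 0}], grip=0, squeeze=20)

```text
time_s: 4.48
eef_pos: [564.0, 42.4, 125.9]
ee_rot: [0.0, 0.425, 0.905, 0.0]
force: [-0.3, 0.6, 1.5]
grip_width: 0.084
grip_force: 19.6
```

```bash
python3 -c "
import numpy as np
for i in range(0,25):
  t=-.874+1.86*i/24; p=5.2*np.array([np.cos(t),np.sin(t)])
  t0=-.874+1.86*((i-1)//8*8)/24; p0=5.2*np.array([np.cos(t0),np.sin(t0)]); print(i,(p-p0).round(2),round(t-t0,3))
"
```

```text
0 [2.94 1.2 ] 0.62
1 [0.3  0.27] 0.078
2 [0.58 0.56] 0.155
3 [0.83 0.88] 0.233
4 [1.06 1.21] 0.31
5 [1.26 1.56] 0.388
6 [1.43 1.92] 0.465
7 [1.58 2.3 ] 0.543
8 [1.7  2.68] 0.62
9 [0.09 0.39] 0.078
10 [0.14 0.79] 0.155
11 [0.17 1.19] 0.233
12 [0.16 1.6 ] 0.31
13 [0.12 2.  ] 0.388
14 [0.05 2.4 ] 0.465
15 [-0.05  2.79] 0.543
16 [-0.18  3.17] 0.62
17 [-0.16  0.37] 0.078
18 [-0.35  0.73] 0.155
19 [-0.56  1.07] 0.233
20 [-0.8   1.39] 0.31
21 [-1.06  1.7 ] 0.388
22 [-1.35  1.98] 0.465
23 [-1.66  2.24] 0.542
24 [-1.99  2.47] 0.62
```

Bar gripped (width 0.084 ≈ 7 mm). Swinging.

send_rows(targets=[{"offset": [0.3, 0.27, 0], "spin": 0.078}, {"offset": [0.58, 0.56, 0], "spin": 0.155}, {"offset": [0.83, 0.88, 0], "spin": 0.233}, {"offset": [1.06, 1.21, 0], "spin": 0.31}, {"offset": [1.26, 1.56, 0], "spin": 0.388}, {"offset": [1.43, 1.92, 0], "spin": 0.465}, {"offset": [1.58, 2.3, 0], "spin": 0.543}, {"offset": [1.7, 2.68, 0], "spin": 0.62}])

```text
time_s: 5.15
eef_pos: [581.3, 69.0, 126.0]
ee_rot: [0.0, 0.126, 0.992, -0.0]
force: [1.3, -1.6, 1.5]
grip_width: 0.079
grip_force: 19.6
```

send_rows(targets=[{"offset": [0.09, 0.39, 0], "spin": 0.078}, {"offset": [0.14, 0.79, 0], "spin": 0.155}, {"offset": [0.17, 1.19, 0], "spin": 0.233}, {"offset": [0.16, 1.6, 0], "spin": 0.31}, {"offset": [0.12, 2.0, 0], "spin": 0.388}, {"offset": [0.05, 2.4, 0], "spin": 0.465}, {"offset": [-0.05, 2.79, 0], "spin": 0.543}, {"offset": [-0.18, 3.17, 0], "spin": 0.62}])

```text
time_s: 5.82
eef_pos: [579.7, 100.7, 126.0]
ee_rot: [0.001, -0.182, 0.983, -0.0]
force: [1.9, -1.5, 0.2]
grip_width: 0.085
grip_force: 19.5
```

send_rows(targets=[{"offset": [-0.16, 0.37, 0], "spin": 0.078}, {"offset": [-0.35, 0.73, 0], "spin": 0.155}, {"offset": [-0.56, 1.07, 0], "spin": 0.233}, {"offset": [-0.8, 1.39, 0], "spin": 0.31}, {"offset": [-1.06, 1.7, 0], "spin": 0.388}, {"offset": [-1.35, 1.98, 0], "spin": 0.465}, {"offset": [-1.66, 2.24, 0], "spin": 0.542}, {"offset": [-1.99, 2.47, 0], "spin": 0.62}])

```text
time_s: 6.48
eef_pos: [559.8, 125.5, 126.0]
ee_rot: [0.001, -0.474, 0.881, -0.001]
force: [3.2, -0.8, 0.4]
grip_width: 0.083
grip_force: 19.5
```

send_rows(targets=[{"offset": [0, 0, 0], "spin": 0}, {"offset": [0, 0, 0], "spin": 0}])

```text
time_s: 6.65
eef_pos: [559.5, 125.7, 126.0]
ee_rot: [0.0, -0.471, 0.882, -0.0]
force: [1.9, 0.6, 0.1]
grip_width: 0.082
grip_force: 20.0
```

send_rows(targets=[{"offset": [0, 0, 0], "spin": 0}, {"offset": [0, 0, 0], "spin": 0}, {"offset": [0, 0, 0], "spin": 0}, {"offset": [0, 0, 0], "spin": 0}, {"offset": [0, 0, 0], "spin": 0}, {"offset": [0, 0, 3], "spin": 0}, {"offset": [0, 0, 7], "spin": 0}, {"offset": [0, 0, 11], "spin": 0}], grip=1)

```text
time_s: 7.32
eef_pos: [558.6, 125.5, 236.6]
ee_rot: [-0.001, -0.472, 0.882, 0.001]
force: [1.1, -0.3, 0.4]
grip_width: 1.002
grip_force: 0.0
```

send_rows(targets=[{"offset": [-1, -1.5, 2], "spin": -0.12}, {"offset": [-2.9, -4.2, 3], "spin": -1.75}, {"offset": [-2.9, -4.2, 3], "spin": -1.75}, {"offset": [-2.9, -4.2, 3], "spin": -1.75}, {"offset": [-2.9, -4.2, 3], "spin": -1.75}, {"offset": [-2.9, -4.2, 3], "spin": -1.75}, {"offset": [-2.9, -4.2, 3], "spin": -1.75}, {"offset": [-2.9, -4.2, 3], "spin": -1.75}])

```text
time_s: 7.98
eef_pos: [530.1, 83.5, 265.7]
ee_rot: [-0.0, 0.009, 1.0, 0.0]
force: [0.4, -0.1, 0.4]
grip_width: 0.998
grip_force: 0.0
```

send_rows(targets=[{"offset": [0, 0, 0], "spin": -0.8}, {"offset": [0, 0, 0], "spin": -0.8}, {"offset": [0, 0, 0], "spin": -0.8}, {"offset": [0, 0, 0], "spin": -0.8}, {"offset": [0, 0, 0], "spin": -0.8}, {"offset": [0, 0, 0], "spin": -0.8}, {"offset": [0, 0, 0], "spin": -0.8}])

```text
time_s: 8.57
eef_pos: [530.1, 83.6, 265.7]
ee_rot: [-0.0, 0.398, 0.917, -0.0]
force: [0.1, 0.8, 0.0]
grip_width: 0.995
grip_force: 0.0
```

```bash
python3 st.py w2.png
```

```text
tcp [530.2  83.6 265.7] yawx 2.323 q6 -0.81 t 8.6167
knob 2696 [529.5  84.1 181.2] [530.6  82.8]
bar 542 ang 0.98 zmax 144.9
hook_bar [353. 193.] 0.75 [563.4 129.2 140. ]
hook_seat [380. 186.] 0.61 [574.6 147.2 138. ]
knob_grip [380. 186.] 0.4 [562.3 146.8 172. ]
stand [286. 172.] 0.83 [535.9  86.    0. ]
dish [ 291  104  109   94 5660] [570.1 133.7] 56.5
dish ang 0.885 64.1
```

View pics/w2.png

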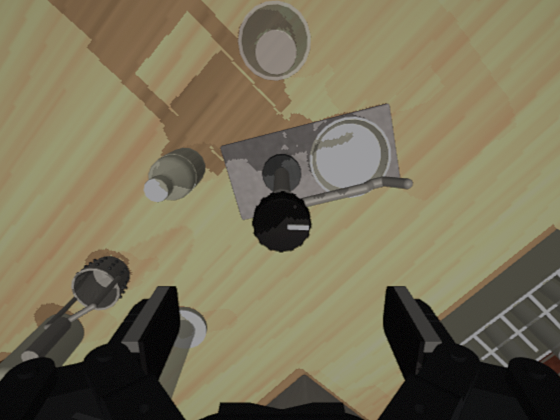

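send_rows(targets=[{"offset": [0, 0, -3], "spin": 0}, {"offset": [0, 0, -6], "spin": 0}, {"offset": [0, 0, -9], "spin": 0}, {"offset": [0, 0, -11], "spin": 0}, {"offset": [0, 0, -11.5], "spin": 0}, {"offset": [0, 0, -11.5], "spin": 0}])

```text
time_s: 9.32
eef_pos: [529.8, 83.6, 149.9]
ee_rot: [-0.001, 0.395, 0.919, -0.0]
force: [0.2, 0.3, -0.5]
grip_width: 1.002
grip_force: 0.0
```

send_rows(targets=[{"offset": [0, 0, 0], "spin": 0}, {"offset": [0, 0, 0], "spin": 0}, {"offset": [0, 0, 0], "spin": 0}, {"offset": [0, 0, 0], "spin": 0}, {"offset": [0, 0, 0], "spin": 0}, {"offset": [0, 0, 0], "spin": 0}], grip=0, squeeze=25)

```text
time_s: 9.82
eef_pos: [530.6, 83.5, 151.8]
ee_rot: [0.001, 0.395, 0.919, 0.0]
force: [-2.6, -0.2, 6.5]
grip_width: 0.459
grip_force: 25.2
```

```bash
cat > s.py <<'E'
from h import *
s=ctrl.sense(); q=s['ee_rot']; X=R.from_quat([q[1],q[2],q[3],q[0]]).as_matrix()[:,0]
print(s['time_s'],s['eef_pos'].round(1),'yaw',np.arctan2(X[1],X[0]).round(3),'F',s['force'].round(1),'T',s['wrist_torque'].round(3),'g',s['grip_width'],s['grip_force'],'q6',s['joints'][5].round(2),'tau6',s['tau'][5].round(3))
E
python3 s.py
```

```text
9.8167 [530.6  83.5 151.8] yaw 2.33 F [-2.6 -0.2  6.5] T [-0.118  0.329  0.002] g 0.458735757841554 25.2319398522377 q6 -0.82 tau6 0.011
```

send_rows(targets=[{"offset": [0, 0, -0.02], "spin": -0.05}, {"offset": [0, 0, -0.02], "spin": -0.1}, {"offset": [0, 0, -0.02], "spin": -0.15}])

```text
time_s: 10.07
eef_pos: [530.7, 83.6, 151.7]
ee_rot: [0.001, 0.464, 0.886, 0.0]
force: [-0.5, -0.3, 6.7]
grip_width: 0.463
grip_force: 25.2
```

```bash
python3 s.py
```

```text
10.0667 [530.7  83.6 151.7] yaw 2.178 F [-0.5 -0.3  6.7] T [-0.048  0.142  0.031] g 0.4625954539024854 25.191521644592285 q6 -0.67 tau6 -0.775
```

send_rows(targets=[{"offset": [0, 0, 0], "spin": -0.05}, {"offset": [0, 0, -0.01], "spin": -0.1}])

```text
time_s: 10.23
eef_pos: [530.8, 83.7, 151.6]
ee_rot: [0.001, 0.507, 0.862, 0.001]
force: [0.8, 1.2, 6.5]
grip_width: 0.457
grip_force: 25.2
```

```bash
python3 s.py
```

```text
10.2333 [530.8  83.7 151.6] yaw 2.077 F [0.8 1.2 6.5] T [0.046 0.13  0.013] g 0.45732331243905183 25.23398905992508 q6 -0.57 tau6 -0.766
```

Free so far (torque ≤ 0.03). Continuing gently.

send_rows(targets=[{"offset": [0, 0, -0.01], "spin": -0.05}, {"offset": [0, 0, -0.01], "spin": -0.1}])

```text
time_s: 10.4
eef_pos: [530.9, 83.7, 151.5]
ee_rot: [0.001, 0.55, 0.835, 0.001]
force: [0.9, 0.7, 5.6]
grip_width: 0.456
grip_force: 25.2
```

```bash
python3 s.py
```

```text
10.4 [530.9  83.7 151.5] yaw 1.978 F [0.9 0.7 5.6] T [0.067 0.057 0.035] g 0.4555501944286921 25.171334445476532 q6 -0.47 tau6 -0.763
```

send_rows(targets=[{"offset": [0, 0, -0.01], "spin": -0.04}, {"offset": [0, 0, -0.01], "spin": -0.08}])

```text
time_s: 10.57
eef_pos: [531.0, 83.8, 151.4]
ee_rot: [0.001, 0.583, 0.813, 0.001]
force: [1.3, 0.3, 5.2]
grip_width: 0.454
grip_force: 25.2
```

```bash
python3 s.py
```

```text
10.5667 [531.   83.8 151.4] yaw 1.898 F [1.3 0.3 5.2] T [ 0.164 -0.094  0.054] g 0.4536572760910998 25.17562061548233 q6 -0.39 tau6 -0.583
```

send_rows(targets=[{"offset": [0, 0, -0.01], "spin": -0.04}, {"offset": [0, 0, -0.01], "spin": -0.08}])

```text
time_s: 10.73
eef_pos: [531.1, 83.8, 151.3]
ee_rot: [0.001, 0.615, 0.789, 0.001]
force: [1.6, 1.8, 4.2]
grip_width: 0.457
grip_force: 25.2
```

```bash
python3 s.py
```

```text
10.7333 [531.1  83.8 151.3] yaw 1.818 F [1.6 1.8 4.2] T [ 0.119 -0.177 -0.003] g 0.4567316931097257 25.175946950912476 q6 -0.31 tau6 -0.603
```

send_rows(targets=[{"offset": [0, 0, -0.01], "spin": -0.04}, {"offset": [0, 0, -0.01], "spin": -0.08}])

```text
time_s: 10.9
eef_pos: [531.2, 83.8, 151.3]
ee_rot: [0.001, 0.646, 0.764, 0.001]
force: [2.9, 2.2, 4.1]
grip_width: 0.456
grip_force: 25.2
```

```bash
python3 s.py
```

```text
10.9 [531.2  83.8 151.3] yaw 1.738 F [2.9 2.2 4.1] T [ 0.159 -0.223  0.071] g 0.45558592797873987 25.17602652311325 q6 -0.23 tau6 -0.602
```

send_rows(targets=[{"offset": [0, 0, -0.01], "spin": -0.04}, {"offset": [0, 0, -0.01], "spin": -0.08}])

```text
time_s: 11.07
eef_pos: [531.3, 83.8, 151.2]
ee_rot: [0.001, 0.676, 0.737, 0.001]
force: [4.0, 1.7, 4.1]
grip_width: 0.455
grip_force: 25.2
```

```bash
python3 s.py
```

```text
11.0667 [531.3  83.8 151.2] yaw 1.658 F [4.  1.7 4.1] T [ 0.255 -0.301  0.101] g 0.4554234390998436 25.176440477371216 q6 -0.15 tau6 -0.602
```

```bash
cat > av.py <<'E'
from h import *
T=[]
for i in range(8):
    ctrl.capture('top'); s=ctrl.sense(); T.append(s['wrist_torque'])
print(np.round(T,3)[:,2],np.mean(T,0).round(3),s['force'].round(1),s['eef_pos'].round(1),s['time_s'])
E
python3 av.py
```

```text
[-0.053  0.013 -0.05  -0.077 -0.01  -0.011 -0.061 -0.041] [ 0.289 -0.352 -0.036] [3.2 1.9 6.6] [531.4  83.8 151.1] 11.4667
```

send_rows(targets=[{"offset": [0, 0, -0.01], "spin": -0.05}, {"offset": [0, 0, -0.01], "spin": -0.1}])

```text
time_s: 11.63
eef_pos: [531.5, 83.8, 151.1]
ee_rot: [0.001, 0.711, 0.703, 0.002]
force: [4.4, 2.2, 4.8]
grip_width: 0.459
grip_force: 25.3
```

```bash
python3 s.py
python3 - <<'E'
from h import *
im,d,c,M=snap('wrist'); s=snap('scene')[0]
cv2.imwrite('pics/w3.png',np.hstack([im[150:350,140:420,::-1],cv2.resize(s[180:260,300:412,::-1],(280,200),interpolation=2)]))
E
```

```text
11.6333 [531.5  83.8 151.1] yaw 1.559 F [4.4 2.2 4.8] T [ 0.327 -0.487  0.015] g 0.4587382151047323 25.263174176216125 q6 -0.05 tau6 -0.865
```

View pics/w3.png

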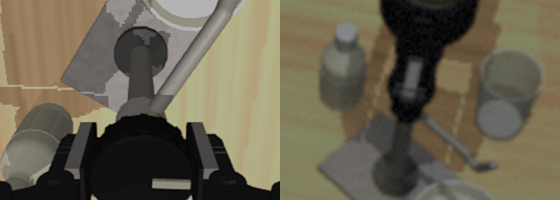

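The mark still points right in the gripper frame, at about (170,183) in the crop, so the knob turned with the gripper by 0.77 rad. With only noise-level torque past 0.6, it isn't crossed, so I'll screw it home.

send_rows(targets=[{"offset": [0, 0, -0.01], "spin": -0.1}, {"offset": [0, 0, -0.02], "spin": -0.2}, {"offset": [0, 0, -0.03], "spin": -0.3}])

```text
time_s: 11.98
eef_pos: [531.9, 83.8, 150.8]
ee_rot: [0.001, 0.809, 0.588, 0.002]
force: [7.4, 1.7, 3.8]
grip_width: 0.462
grip_force: 25.2
```

```bash
python3 s.py
```

```text
11.9833 [531.9  83.8 150.8] yaw 1.256 F [7.4 1.7 3.8] T [ 0.402 -0.837  0.067] g 0.46196273137553984 25.24659276008606 q6 0.25 tau6 -1.562
```

send_rows(targets=[{"offset": [0, 0, -0.01], "spin": -0.1}, {"offset": [0, 0, -0.02], "spin": -0.2}, {"offset": [0, 0, -0.03], "spin": -0.3}, {"offset": [0, 0, -0.04], "spin": -0.4}, {"offset": [0, 0, -0.05], "spin": -0.5}, {"offset": [0, 0, -0.06], "spin": -0.6}, {"offset": [0, 0, -0.07], "spin": -0.7}])

```text
time_s: 12.57
eef_pos: [532.6, 83.2, 150.2]
ee_rot: [0.001, 0.962, 0.274, 0.003]
force: [11.3, -0.1, 1.1]
grip_width: 0.464
grip_force: 25.1
```

```bash
python3 s.py
```

```text
12.5667 [532.6  83.2 150.2] yaw 0.556 F [11.3 -0.1  1.1] T [-0.045 -1.572  0.014] g 0.4638337753372879 25.09212166070938 q6 0.95 tau6 -1.543
```

send_rows(targets=[{"offset": [0, 0, -0.01], "spin": -0.1}, {"offset": [0, 0, -0.02], "spin": -0.2}])

```text
time_s: 12.73
eef_pos: [532.2, 82.8, 149.9]
ee_rot: [0.001, 0.984, 0.178, 0.003]
force: [7.0, -4.6, 3.1]
grip_width: 0.456
grip_force: 25.3
```

```bash
python3 s.py
```

```text
12.7333 [532.2  82.8 149.9] yaw 0.357 F [ 7.  -4.6  3.1] T [-0.65  -0.935  0.535] g 0.45561136781520917 25.3287872672081 q6 1.15 tau6 -0.94
```

The end stop shows clearly at 0.535 N m. Releasing and lifting.

send_rows(targets=[{"offset": [0, 0, 0], "spin": 0}, {"offset": [0, 0, 0], "spin": 0}, {"offset": [0, 0, 0], "spin": 0}, {"offset": [0, 0, 0], "spin": 0}, {"offset": [0, 0, 3], "spin": 0}, {"offset": [0, 0, 7], "spin": 0}, {"offset": [0, 0, 11.5], "spin": 0.1}, {"offset": [0, 0, 11.5], "spin": 0.2}], grip=1)

```text
time_s: 13.4
eef_pos: [532.0, 83.7, 271.0]
ee_rot: [0.002, 0.96, 0.279, 0.005]
force: [0.8, -0.4, 0.5]
grip_width: 1.002
grip_force: 0.0
```

```bash
python3 st.py w4.png
python3 - <<'E'
from h import *
im,d,c,M=snap('top')
for n,z in(('basket_stem',143),('basket',0)): 
  for r in ctrl.place_of('top',n)[:2]: print(n,r['conf'],atz(c,M,r['uv'],z).round(1))
E
```

```text
tcp [531.4  83.7 268.1] yawx 0.572 q6 0.94 t 13.45
knob 2507 [531.8  83.2 179.3] [530.5  82.3]
bar 557 ang 0.999 zmax 144.7
hook_bar [254. 145.] 0.68 [560.2 125.9 140. ]
hook_seat [240. 117.] 0.73 [572.2 145.5 138. ]
knob_grip [281. 218.] 0.62 [531.4  83.4 172. ]
stand [282. 173.] 0.71 [529.9  79.7   0. ]
dish [ 192   43  144  170 8686] [560.3 122.4] 69.9
dish ang 0.942 48.4
basket_stem 0.74 [ 452.2 -156.4  143. ]
basket 0.96 [ 463.4 -165.6    0. ]
```

View pics/w4.png

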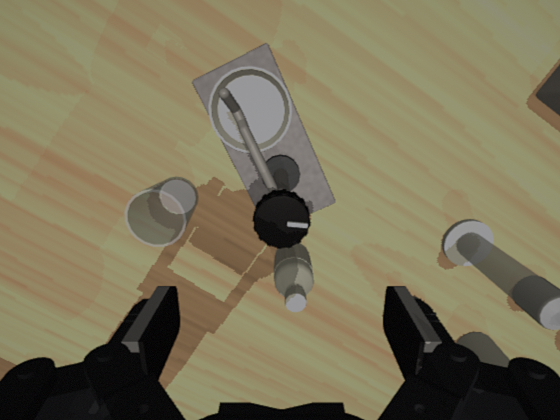

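The mark sits at about (298,225) and the hook is still over the dish. I'll measure how far the mark turned.

Run:
```python
from h import *
c=ctrl.calibration('wrist'); Mt=np.array(c['mount'])
for f,tcp,yaw,ks in(('w1',(526.4,85.2,265.7),2.265,181.2),('w2',(530.2,83.6,265.7),2.323,181.2),('w4',(531.4,83.7,268.1),.572,179.3)):
    X=np.array([np.cos(yaw),np.sin(yaw),0]);Z=np.array([0,0,-1.]);T=np.eye(4);T[:3,:3]=np.c_[X,np.cross(Z,X),Z];T[:3,3]=tcp;M=T@Mt
    g=cv2.imread(f'pics/{f}.png').min(2); w=np.zeros_like(g); w[205:245,262:318]=g[205:245,262:318]>150
    n,l,s,_=cv2.connectedComponentsWithStats(w); i=1+np.argmax(s[1:,4]); v,u=np.nonzero(l==i)
    Q=np.array([atz(c,M,p,ks)[:2] for p in zip(u,v)]); m=Q.mean(0); e=np.linalg.svd(Q-m)[2][0]; e*=np.sign(e@(m-[530,83.]))
    print(f,len(Q),m.round(1),np.arctan2(e[1],e[0]).round(3),'radial',np.arctan2(*(m-[530.3,83.3])[::-1]).round(3))
```

```text
w1 73 [540.1  88.9] 0.696 radial 0.521
w2 61 [540.6  88.6] 0.72 radial 0.474
w4 53 [534.3  73.4] -1.082 radial -1.188
```

The turn comes to about 1.8 rad plus the unknown 0–0.3 start, so I'll regrip and confirm it's home.

send_rows(targets=[{"offset": [0, 0, -4], "spin": 0}, {"offset": [0, 0, -8], "spin": 0}, {"offset": [0, 0, -11], "spin": 0}, {"offset": [0, 0, -11.8], "spin": 0}, {"offset": [0, 0, -11.8], "spin": 0}])

```text
time_s: 14.22
eef_pos: [529.3, 83.6, 143.8]
ee_rot: [-0.001, 0.961, 0.276, -0.002]
force: [-0.9, -0.5, 0.4]
grip_width: 1.003
grip_force: 0.0
```

send_rows(targets=[{"offset": [0, 0, 0], "spin": 0}, {"offset": [0, 0, 0], "spin": 0}, {"offset": [0, 0, 0], "spin": 0}, {"offset": [0, 0, 0], "spin": 0}, {"offset": [0, 0, 0], "spin": 0}, {"offset": [0, 0, 0], "spin": 0}], grip=0, squeeze=40)

```text
time_s: 14.72
eef_pos: [531.6, 82.5, 147.5]
ee_rot: [0.002, 0.961, 0.276, 0.002]
force: [2.0, -5.7, 5.5]
grip_width: 0.454
grip_force: 39.7
```

send_rows(targets=[{"offset": [0, 0, 0], "spin": -0.05}, {"offset": [0, 0, 0], "spin": -0.1}])

```text
time_s: 14.88
eef_pos: [532.2, 82.8, 147.5]
ee_rot: [0.002, 0.974, 0.227, 0.003]
force: [14.2, 0.1, 3.4]
grip_width: 0.454
grip_force: 40.4
```

```bash
python3 s.py
```

```text
14.8833 [532.2  82.8 147.5] yaw 0.459 F [14.2  0.1  3.4] T [ 0.096 -2.224  0.637] g 0.45449723860056895 40.3654682636261 q6 1.05 tau6 -0.017
```

send_rows(targets=[{"offset": [0, 0, 0], "spin": -0.05}, {"offset": [0, 0, 0], "spin": -0.1}])

```text
time_s: 15.05
eef_pos: [532.2, 82.7, 147.6]
ee_rot: [0.002, 0.984, 0.178, 0.003]
force: [-5.0, -8.2, 2.4]
grip_width: 0.455
grip_force: 40.4
```

```bash
python3 s.py
```

```text
15.05 [532.2  82.7 147.6] yaw 0.359 F [-5.  -8.2  2.4] T [-1.327  0.657  0.568] g 0.45541568171150504 40.373223423957825 q6 1.15 tau6 -0.065
```

Already hard at the stop, so it's home. Next is the basket.

send_rows(targets=[{"offset": [0, 0, 0], "spin": 0.02}, {"offset": [0, 0, 0], "spin": 0.02}, {"offset": [0, 0, 0], "spin": 0.02}, {"offset": [0, 0, 0], "spin": 0.02}, {"offset": [0, 0, 3], "spin": 0.02}, {"offset": [0, 0, 7], "spin": 0.02}, {"offset": [0, 0, 11], "spin": 0.02}, {"offset": [0, 0, 14], "spin": 0.02}], grip=1)

```text
time_s: 15.72
eef_pos: [530.3, 83.7, 289.0]
ee_rot: [0.0, 0.982, 0.189, 0.001]
force: [-0.0, 0.1, 1.0]
grip_width: 1.0
grip_force: 0.0
```

send_rows(targets=[{"offset": [-7.2, -24.3, 0], "spin": 0.3}, {"offset": [-7.2, -24.3, 0], "spin": 0.3}, {"offset": [-7.2, -24.3, 0], "spin": 0.3}, {"offset": [-7.2, -24.3, 0], "spin": 0.3}, {"offset": [-7.2, -24.3, 0], "spin": 0.3}, {"offset": [-7.2, -24.3, 0], "spin": 0.3}, {"offset": [-7.2, -24.3, 0], "spin": 0.3}, {"offset": [-7.2, -24.3, 0], "spin": 0.3}])

```text
time_s: 16.38
eef_pos: [457.3, -161.9, 285.5]
ee_rot: [-0.0, 0.943, 0.332, -0.0]
force: [0.4, 0.4, -0.4]
grip_width: 0.999
grip_force: 0.0
```

```bash
python3 s.py
python3 - <<'E'
from h import *
im,d,c,M=snap('wrist','w5.png'); P=cloud(d,c,M)
for n,z in(('basket_stem',143),('basket_eye',103),('basket',0)): 
  for r in ctrl.place_of('wrist',n)[:2]: print(n,round(r['conf'],2),np.round(r['uv']),atz(c,M,r['uv'],z).round(1))
m=(np.hypot(P[...,0]-459,P[...,1]+160)<50)&(P[...,2]>146)&(P[...,2]<165); print('top',m.sum(),P[m].mean(0).round(1))
m=(np.hypot(P[...,0]-459,P[...,1]+160)<50)&(P[...,2]>80)&(P[...,2]<104); q=P[m]; print('crown',len(q),q.mean(0).round(1)); e=np.linalg.svd(q[:,:2]-q[:,:2].mean(0),full_matrices=False); print(e[1],np.arctan2(e[2][0][1],e[2][0][0]),np.ptp(q,axis=0))
E
```

```text
16.3833 [ 457.3 -161.9  285.5] yaw 0.676 F [ 0.4  0.4 -0.4] T [-0.008  0.01   0.019] g 0.9988209359307428 0.0 q6 0.31 tau6 -0.476
basket_stem 0.97 [284. 193.] [ 462.  -160.3  143. ]
basket_eye 0.88 [283. 183.] [ 460.6 -161.   103. ]
basket 0.83 [286. 163.] [ 463.6 -164.3    0. ]
top 348 [ 462.9 -160.6  155.3]
crown 237 [ 465.3 -154.8   98.2]
[347.11343243  26.52886137] -1.935173541424429 [26.89327266 58.96389504 22.01573296]
```

View pics/w5.png

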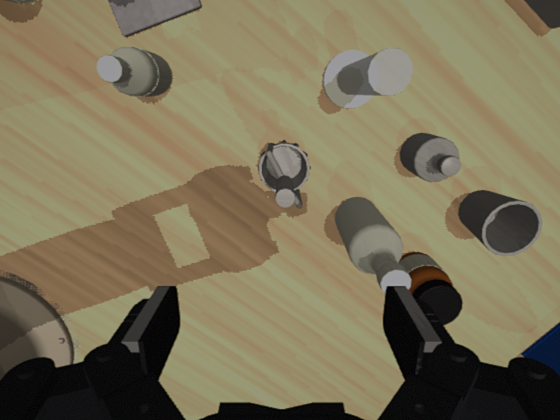

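Basket stem is at (284,195), and the frame's wire runs from (268,150) to (300,205), which gives a frame direction of about 1.205 rad. The neighbours are clear of the grasp.

send_rows(targets=[{"offset": [0.5, 0.1, 0], "spin": -1.04}, {"offset": [0.5, 0.1, 0], "spin": -1.04}, {"offset": [0.5, 0.1, 0], "spin": -1.04}, {"offset": [0.5, 0.1, 0], "spin": -1.04}, {"offset": [0.5, 0.1, -2], "spin": -1.04}, {"offset": [0.5, 0.1, -4], "spin": -1.04}, {"offset": [0.5, 0.1, -6], "spin": -1.04}, {"offset": [0.5, 0.1, -7], "spin": -1.04}])

```text
time_s: 17.25
eef_pos: [463.0, -156.6, 213.5]
ee_rot: [-0.001, 0.987, -0.161, -0.001]
force: [0.8, 0.5, 0.1]
grip_width: 1.003
grip_force: 0.0
```

send_rows(targets=[{"offset": [0, 0, 0], "spin": -0.04}, {"offset": [0, 0, 0], "spin": -0.04}])

```text
time_s: 17.42
eef_pos: [463.4, -157.0, 215.1]
ee_rot: [-0.0, 0.984, -0.179, -0.001]
force: [0.4, -0.8, 0.1]
grip_width: 1.0
grip_force: 0.0
```

```bash
python3 s.py
```

```text
17.4167 [ 463.4 -157.   215.1] yaw -0.359 F [ 0.4 -0.8  0.1] T [ 0.017 -0.005  0.006] g 0.9995956827160032 0.0 q6 1.36 tau6 0.78
```

send_rows(targets=[{"offset": [-0.1, -0.35, 0], "spin": 0}, {"offset": [-0.1, -0.35, -2.5], "spin": 0}, {"offset": [-0.1, -0.35, -5], "spin": 0}, {"offset": [-0.1, -0.35, -7.5], "spin": 0}, {"offset": [-0.1, -0.35, -8.8], "spin": 0}, {"offset": [-0.1, -0.35, -8.8], "spin": 0}, {"offset": [-0.1, -0.35, -8.8], "spin": 0}])

```text
time_s: 18.0
eef_pos: [462.5, -161.8, 128.1]
ee_rot: [0.0, 0.984, -0.178, 0.0]
force: [0.2, 0.3, 0.6]
grip_width: 1.006
grip_force: 0.0
```

send_rows(targets=[{"offset": [0, 0, 0], "spin": 0}, {"offset": [0, 0, 0], "spin": 0}, {"offset": [0, 0, 0], "spin": 0}, {"offset": [0, 0, 0], "spin": 0}, {"offset": [0, 0, 0], "spin": 0}, {"offset": [0, 0, 0], "spin": 0}, {"offset": [0, 0, 0], "spin": 0}, {"offset": [0, 0, 0], "spin": 0}], grip=0, squeeze=40)

```text
time_s: 18.67
eef_pos: [462.4, -161.9, 128.0]
ee_rot: [-0.0, 0.984, -0.179, 0.0]
force: [-0.3, 0.5, 4.5]
grip_width: 0.172
grip_force: 39.1
```

send_rows(targets=[{"offset": [0, 0, 1], "spin": 0}, {"offset": [0, 0, 3], "spin": 0}, {"offset": [0, 0, 5], "spin": 0}, {"offset": [0, 0, 7.5], "spin": 0}, {"offset": [0, 0, 10], "spin": 0}, {"offset": [0, 0, 12], "spin": 0}, {"offset": [0, 0, 12], "spin": 0}])

```text
time_s: 19.25
eef_pos: [463.2, -162.6, 251.7]
ee_rot: [0.001, 0.984, -0.179, 0.003]
force: [1.6, 0.5, -2.2]
grip_width: 0.174
grip_force: 39.2
```

```bash
python3 s.py
```

```text
19.25 [ 463.2 -162.6  251.7] yaw -0.36 F [ 1.6  0.5 -2.2] T [-0.004 -0.087 -0.017] g 0.17381052908818723 39.22740876674652 q6 1.35 tau6 -0.0
```

send_rows(targets=[{"offset": [0, 0, 3], "spin": 0}, {"offset": [0, 0, 6], "spin": 0}, {"offset": [0.5, 1.4, 7], "spin": 0.08}, {"offset": [1.5, 4, 7], "spin": 0.18}, {"offset": [2.6, 6.5, 7], "spin": 0.28}, {"offset": [3.7, 9.2, 7], "spin": 0.38}, {"offset": [4.8, 12, 7], "spin": 0.48}, {"offset": [5.9, 14.7, 7], "spin": 0.58}])

```text
time_s: 19.92
eef_pos: [521.2, -13.4, 316.4]
ee_rot: [-0.0, 0.994, 0.112, -0.001]
force: [0.8, -0.3, -1.0]
grip_width: 0.171
grip_force: 39.5
```

send_rows(targets=[{"offset": [1.1, 2.7, 0], "spin": 0.1}, {"offset": [2.2, 5.4, 0], "spin": 0.2}, {"offset": [3.3, 8.1, 0], "spin": 0.3}, {"offset": [4.4, 10.8, 0], "spin": 0.4}, {"offset": [5.5, 13.5, 0], "spin": 0.5}, {"offset": [6.6, 16.2, 0], "spin": 0.6}, {"offset": [7.7, 18.9, 0], "spin": 0.7}, {"offset": [8.4, 20.6, 0], "spin": 0.774}])

```text
time_s: 20.58
eef_pos: [605.4, 193.5, 315.7]
ee_rot: [-0.001, 0.878, 0.48, -0.001]
force: [0.4, -0.8, -1.9]
grip_width: 0.172
grip_force: 39.5
```

send_rows(targets=[{"offset": [0.4, 1, 0], "spin": 0}, {"offset": [0.7, 1.8, 0], "spin": 0}, {"offset": [0.7, 1.8, 0], "spin": 0}, {"offset": [0.7, 1.8, 0], "spin": 0}])

```text
time_s: 20.92
eef_pos: [612.1, 208.8, 316.8]
ee_rot: [-0.0, 0.879, 0.477, -0.001]
force: [0.9, 0.1, -2.9]
grip_width: 0.168
grip_force: 39.5
```

```bash
python3 s.py
```

```text
20.9167 [612.1 208.8 316.8] yaw 0.993 F [ 0.9  0.1 -2.9] T [ 0.004 -0.022  0.011] g 0.1684312106153539 39.51665461063385 q6 0.73 tau6 0.043
```

send_rows(targets=[{"offset": [0, 0, -2], "spin": 0}, {"offset": [0, 0, -5], "spin": 0}, {"offset": [0, 0, -8], "spin": 0}, {"offset": [0, 0, -11], "spin": 0}, {"offset": [0, 0, -12.2], "spin": 0}, {"offset": [0, 0, -12.2], "spin": 0}, {"offset": [0, 0, -12.2], "spin": 0}])

```text
time_s: 21.5
eef_pos: [612.2, 208.3, 196.1]
ee_rot: [0.0, 0.879, 0.476, -0.0]
force: [0.5, 0.3, -1.6]
grip_width: 0.171
grip_force: 39.5
```

```bash
python3 s.py
python3 - <<'E'
from h import *
s=ctrl.sense(); ez=s['eef_pos'][2]-25; print('eye z',ez)
ims=[]
for cam in('top','scene'):
    im,d,c,M=snap(cam); P=cloud(d,c,M)
    for n,z in(('basket_stem',ez+40),('basket_eye',ez),('hook_seat',138),('hook_bar',140)):
        for r in ctrl.place_of(cam,n)[:1]: print(cam,n,round(r['conf'],2),np.round(r['uv']),atz(c,M,r['uv'],z).round(1))
    # frame points (legs/crown) orientation
    q=P[(np.hypot(P[...,0]-612,P[...,1]-209)<38)&(P[...,2]>ez-16)&(P[...,2]<ez+8)]
    if len(q)>8: e=np.linalg.svd(q[:,:2]-q[:,:2].mean(0),full_matrices=False); print(len(q),q.mean(0).round(1),e[1].round(),np.arctan2(e[2][0][1],e[2][0][0]).round(3))
    ims.append(cv2.resize(im[150:250,150:262] if cam=='top' else im[190:290,310:422],(392,350),interpolation=2)[:,:,::-1])
cv2.imwrite('pics/b1.png',np.hstack(ims))
E
```

```text
21.5 [612.2 208.3 196.1] yaw 0.993 F [ 0.5  0.3 -1.6] T [-0.007  0.018  0.001] g 0.17095179024931614 39.45419132709503 q6 0.73 tau6 -0.001
eye z 171.05451979587
top basket_stem 0.57 [165. 165.] [596.9 204.5 211.1]
top basket_eye 0.56 [165. 164.] [609.7 214.5 171.1]
top hook_seat 0.6 [193. 188.] [562.4 150.8 138. ]
top hook_bar 0.53 [200. 188.] [561.3 135.8 140. ]
scene basket_stem 0.9 [413. 254.] [619.8 214.1 211.1]
scene basket_eye 0.73 [408. 260.] [612.1 211.  171.1]
scene hook_seat 0.46 [376. 242.] [568.5 145.3 138. ]
scene hook_bar 0.66 [372. 237.] [557.9 135.1 140. ]
59 [623.9 204.8 169.5] [122.  17.] -0.639
```

View pics/b1.png

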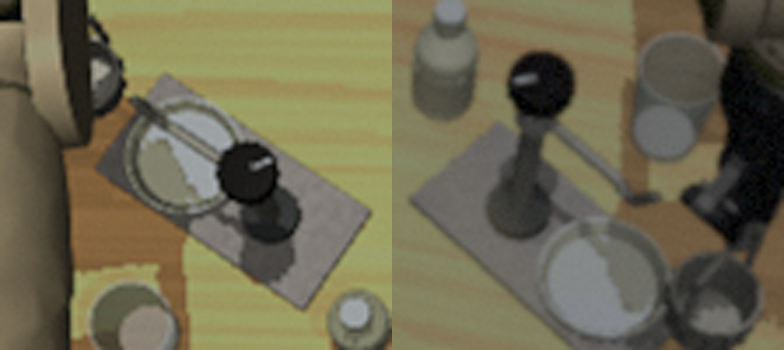

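The basket is just outside the hook tip, with its frame square to the bar within about 0.06 rad. Inserting radially.

send_rows(targets=[{"offset": [-0.6, -0.95, -0.3], "spin": 0}, {"offset": [-1.2, -1.85, -0.3], "spin": 0}, {"offset": [-1.8, -2.75, -0.3], "spin": 0}, {"offset": [-2.3, -3.55, -0.3], "spin": 0}])

```text
time_s: 22.33
eef_pos: [588.8, 173.2, 192.6]
ee_rot: [-0.0, 0.879, 0.477, -0.0]
force: [-0.1, 0.1, -1.9]
grip_width: 0.172
grip_force: 39.5
```

send_rows(targets=[{"offset": [-0.5, -0.8, 0], "spin": 0}, {"offset": [-1.0, -1.6, 0], "spin": 0}, {"offset": [-1.5, -2.3, 0], "spin": 0}, {"offset": [-1.64, -2.5, 0], "spin": 0}, {"offset": [-1.64, -2.5, 0], "spin": 0}, {"offset": [-1.64, -2.5, 0], "spin": 0}])

```text
time_s: 22.83
eef_pos: [572.9, 148.7, 192.8]
ee_rot: [-0.0, 0.879, 0.477, 0.0]
force: [0.1, 0.6, -2.5]
grip_width: 0.176
grip_force: 39.5
```

```bash
python3 s.py
python3 - <<'E'
from h import *
s=ctrl.sense(); ez=s['eef_pos'][2]-25
im,d,c,M=snap('scene')
for n,z in(('basket_stem',ez+40),('basket_eye',ez),('hook_seat',138),('hook_bar',140)):
    for r in ctrl.place_of('scene',n)[:1]: print(n,round(r['conf'],2),np.round(r['uv']),atz(c,M,r['uv'],z).round(1))
cv2.imwrite('pics/b2.png',cv2.resize(im[180:290,310:430],(600,550),interpolation=2)[:,:,::-1])
E
```

```text
22.8333 [572.9 148.7 192.8] yaw 0.994 F [ 0.1  0.6 -2.5] T [ 0.028  0.021 -0.045] g 0.17612106697780383 39.52256619930267 q6 0.63 tau6 -0.016
basket_stem 0.84 [383. 226.] [568.2 150.2 207.8]
basket_eye 0.72 [382. 239.] [575.6 154.9 167.8]
hook_seat 0.65 [378. 245.] [574.5 149.2 138. ]
```

View pics/b2.png

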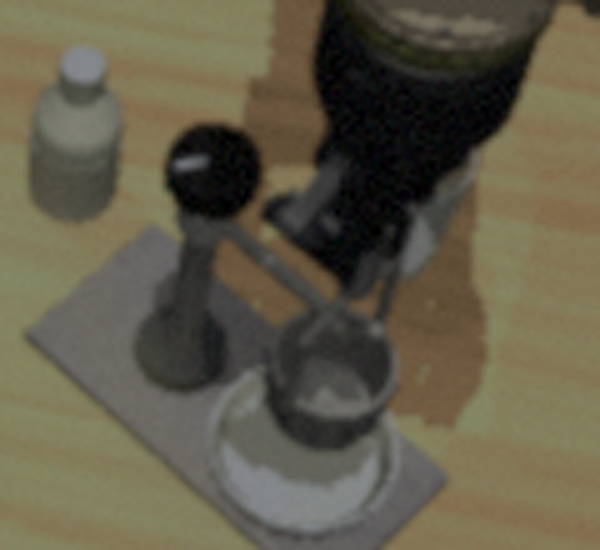

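The bar now passes through the frame (hook near (330,300), tip at (380,325) in the crop) with no contact force. Lowering.

send_rows(targets=[{"offset": [0, -0.05, -0.8], "spin": 0}, {"offset": [0, -0.05, -1.6], "spin": 0}, {"offset": [0, -0.05, -2.2], "spin": 0}, {"offset": [0, -0.05, -2.6], "spin": 0}, {"offset": [0, -0.05, -2.6], "spin": 0}])

```text
time_s: 23.5
eef_pos: [572.2, 147.5, 165.6]
ee_rot: [-0.0, 0.879, 0.477, -0.001]
force: [-3.9, -3.2, -2.3]
grip_width: 0.169
grip_force: 39.7
```

send_rows(targets=[{"offset": [0, 0, -0.15], "spin": 0}, {"offset": [0, 0, -0.3], "spin": 0}, {"offset": [0, 0, -0.3], "spin": 0}])

```text
time_s: 23.75
eef_pos: [573.0, 147.4, 164.9]
ee_rot: [0.001, 0.879, 0.477, 0.0]
force: [-4.4, -5.3, 7.1]
grip_width: 0.169
grip_force: 40.7
```

```bash
python3 s.py;python3 s.py
```

```text
23.75 [573.  147.4 164.9] yaw 0.994 F [-4.4 -5.3  7.1] T [-0.968  0.931 -0.026] g 0.16902583471208438 40.74770450592041 q6 0.63 tau6 0.005
23.75 [573.  147.4 164.9] yaw 0.994 F [-4.4 -5.3  7.1] T [-0.968  0.931 -0.026] g 0.16902583471208438 40.74770450592041 q6 0.63 tau6 0.005
```

Seated, resting on the outer slope of the dip. I'll ease inward 3 mm, then release slowly.

send_rows(targets=[{"offset": [-0.1, -0.15, 0.1], "spin": 0}, {"offset": [-0.2, -0.3, 0.1], "spin": 0}, {"offset": [-0.2, -0.3, 0.05], "spin": 0}, {"offset": [-0.2, -0.3, 0.05], "spin": 0}])

```text
time_s: 24.08
eef_pos: [571.2, 145.4, 164.8]
ee_rot: [0.0, 0.879, 0.477, 0.001]
force: [-1.0, 1.0, 4.6]
grip_width: 0.169
grip_force: 40.1
```

```bash
python3 s.py
```

```text
24.0833 [571.2 145.4 164.8] yaw 0.994 F [-1.   1.   4.6] T [ 0.196  0.103 -0.058] g 0.16921963567814616 40.090802907943726 q6 0.63 tau6 -0.015
```

send_rows(targets=[{"offset": [0, 0, 0], "spin": 0}, {"offset": [0, 0, 0], "spin": 0}, {"offset": [0, 0, 0], "spin": 0}, {"offset": [0, 0, 0], "spin": 0}, {"offset": [0, 0, 1], "spin": 0}, {"offset": [0, 0, 2.5], "spin": 0}, {"offset": [0, 0, 5], "spin": 0}, {"offset": [0, 0, 8], "spin": 0}], grip=0.6)

```text
time_s: 24.75
eef_pos: [570.2, 145.0, 244.6]
ee_rot: [-0.001, 0.879, 0.477, -0.001]
force: [0.1, -0.2, 0.3]
grip_width: 0.598
grip_force: 0.0
```

send_rows(targets=[{"offset": [0, 0, 3], "spin": 0}, {"offset": [0, 0, 6], "spin": 0}, {"offset": [-3, 0, 9], "spin": 0}, {"offset": [-7, 0, 11], "spin": 0}, {"offset": [-11, 0, 11], "spin": 0}, {"offset": [-15, 0, 11], "spin": 0}, {"offset": [-15, 0, 11], "spin": 0}, {"offset": [-15, 0, 11], "spin": 0}])

```text
time_s: 25.42
eef_pos: [419.4, 145.3, 355.7]
ee_rot: [0.001, 0.879, 0.477, 0.001]
force: [0.9, -0.6, 0.5]
grip_width: 0.603
grip_force: 0.0
```

```bash
python3 s.py
python3 - <<'E'
from h import *
ims=[]
for cam in('top','scene'):
    im,d,c,M=snap(cam)
    for n,z in(('basket_stem',178),('basket_eye',138),('hook_seat',138),('basket',35),('beaker',0),('vial',0)):
        for r in ctrl.place_of(cam,n)[:1]: print(cam,n,round(r['conf'],2),np.round(r['uv']),atz(c,M,r['uv'],z).round(1))
    ims.append(cv2.resize(im[150:250,150:262] if cam=='top' else im[190:290,310:422],(392,350),interpolation=2)[:,:,::-1])
cv2.imwrite('pics/b3.png',np.hstack(ims))
E
```

```text
25.4167 [419.4 145.3 355.7] yaw 0.994 F [ 0.9 -0.6  0.5] T [-0.026 -0.088  0.01 ] g 0.6030805191145334 0.0 q6 0.64 tau6 0.015
top basket_stem 0.9 [190. 182.] [568.  151.9 178. ]
top basket_eye 0.62 [194. 184.] [571.9 148.9 138. ]
top hook_seat 0.51 [197. 187.] [564.5 141.9 138. ]
top basket 0.67 [206. 191.] [575.6 134.2  35. ]
top beaker 0.75 [192. 246.] [438.8 168.8   0. ]
top vial 0.86 [255. 243.] [448.1   7.    0. ]
scene basket_stem 0.81 [382. 237.] [576.  153.1 178. ]
scene basket_eye 0.66 [378. 247.] [577.8 151.8 138. ]
scene hook_seat 0.54 [375. 246.] [578.6 144.7 138. ]
scene basket 0.64 [370. 264.] [568.3 145.7  35. ]
scene beaker 0.57 [387. 231.] [449.6 173.7   0. ]
scene vial 0.62 [326. 218.] [447.7  20.8   0. ]
```

View pics/b3.png

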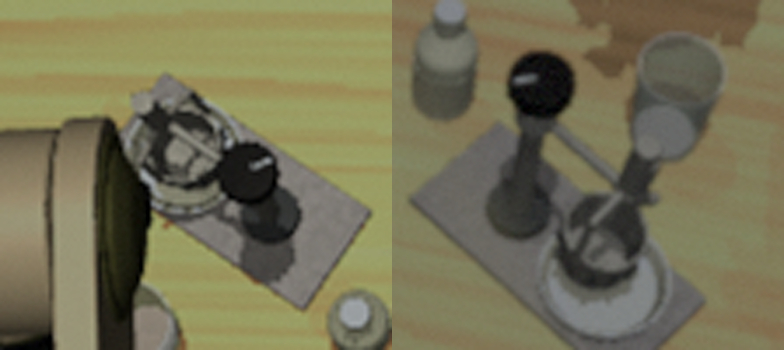

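The basket hangs on the hook over the dish, with the stem top at (645,150) in the scene crop. I'll let it settle and check its tilt before handing in.

send_rows(targets=[{"offset": [-3, -3, 0], "spin": 0}, {"offset": [-6, -6, 0], "spin": 0}, {"offset": [-8, -8, 0], "spin": 0}, {"offset": [-8, -8, 0], "spin": 0}, {"offset": [-8, -8, 0], "spin": 0}, {"offset": [-8, -8, 0], "spin": 0}, {"offset": [-8, -8, 0], "spin": 0}, {"offset": [-8, -8, 0], "spin": 0}])

```text
time_s: 26.78
eef_pos: [341.3, 65.6, 353.9]
ee_rot: [-0.0, 0.879, 0.477, -0.0]
force: [-0.1, -0.4, 0.1]
grip_width: 0.601
grip_force: 0.0
```

send_rows(targets=[{"offset": [0, 0, 0], "spin": 0}, {"offset": [0, 0, 0], "spin": 0}, {"offset": [0, 0, 0], "spin": 0}, {"offset": [0, 0, 0], "spin": 0}, {"offset": [0, 0, 0], "spin": 0}, {"offset": [0, 0, 0], "spin": 0}, {"offset": [0, 0, 0], "spin": 0}, {"offset": [0, 0, 0], "spin": 0}])

```text
time_s: 27.45
eef_pos: [340.8, 65.1, 354.1]
ee_rot: [0.0, 0.879, 0.477, 0.0]
force: [0.0, -0.0, 0.1]
grip_width: 0.604
grip_force: 0.0
```

Run:
```python
from h import *
for k in range(4):
  for cam in('top','scene'):
    im,d,c,M=snap(cam); P=cloud(d,c,M); r=np.hypot(P[...,0]-573,P[...,1]-148)
    st=P[(r<40)&(P[...,2]>163)&(P[...,2]<200)]; rim=P[(r<45)&(P[...,2]>70)&(P[...,2]<84)]
    print(cam,'stem',len(st),st.mean(0).round(1),'top',st[:,2].max().round(1),'rim mid',len(rim),((rim.min(0)+rim.max(0))/2).round(1),np.ptp(rim,axis=0).round(), ctrl.sense()['time_s'])
```

```text
top stem 65 [567.9 148.3 185.9] top 195.8 rim mid 83 [565.5 139.5  77. ] [55. 54. 14.] 27.5
scene stem 95 [574.7 151.  184.3] top 197.9 rim mid 161 [568.2 141.3  77. ] [56. 56. 14.] 27.55
top stem 64 [568.1 148.5 185.6] top 195.8 rim mid 75 [565.8 139.7  77. ] [55. 55. 14.] 27.6
scene stem 96 [574.5 151.1 183.7] top 196.1 rim mid 162 [568.7 141.3  76.9] [56. 56. 14.] 27.65
top stem 66 [567.8 148.2 184.8] top 195.5 rim mid 74 [566.1 139.5  76.9] [55. 54. 14.] 27.7
scene stem 97 [574.5 151.  183.8] top 197.4 rim mid 159 [568.7 141.3  77.1] [57. 56. 14.] 27.75
top stem 67 [567.6 148.2 185.4] top 196.8 rim mid 77 [565.3 139.7  76.8] [56. 55. 13.] 27.8
scene stem 101 [574.6 150.8 183.2] top 196.9 rim mid 161 [567.9 141.4  76.9] [57. 56. 14.] 27.85
```

```bash
python3 -c "
from rig import ctrl
print(ctrl.finish_job())"
```

```text
the job is handed in; nothing more can be done
None
```

I handed the job in: the hook is over the dish, the knob is screwed home (it ran freely, so no back-off was needed), and the basket hangs still on the hook at about 0.09 rad tilt; the verdict was not shown.

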